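# Tip a heat sink onto its base and push it home in a bonding jig

## Task

On the dark jig plate a finned aluminium heat sink stands on its edge. With the fingertips alone, tip it over so that it lies on its flat base with the fins up, then push it along the plate until it sits fully home in the corner where the two stop rails meet, touching both rails. Never pick it up or let it fall onto its fins or its side, and leave the other things on the bench where they are.

Things in the scene. Friction and masses are not known exactly. Their poses are not given: they have to be found in the camera images.
- heat_sink: Light grey finned heat sink, 40 x 40 x 20 mm, 60 g, loose. Origin: centre of its flat 40 x 40 base underside. z: from base to fin tips (base 0-5 mm, seven fins 5-20 mm); fins run along x. Starts with x up: 40 mm high, 20 thick, fin tips (z) facing roughly the robot, base facing the back rail. Pushed near the top on the fin tips it tips onto its base. Lying so, z is up and the origin on the plate's top.
- heel (a point): Middle of the lower edge of the heat sink's base, at (-20, 0, 0) mm in its own frame: the edge about which it tips. It rests on the plate (8 mm above the bench) at the start, while it tips and when it lies on its base.
- jig: Fixed bonding jig: dark plate 180 x 180 x 8 mm. Origin: centre of its underside; x points away from the robot (turned up to 0.4 rad either way), y left, z up. Two aluminium stop rails 12 mm wide stand 12 mm above the plate; inner faces: back rail at jig x = +65 mm (along y), left rail at jig y = +65 mm (along x). Near and right sides are open.
- corner (a point): The point on the plate's top (8 mm above the bench) where the inner faces of the two rails would meet, at (65, 65, 8) mm in the jig's frame. A heat sink that is home has its centre 20 mm short of it along both jig axes.
- spare_sink: A second, equal heat sink that lies on its base on the bench, left of the jig; loose, leave alone. Origin: underside centre.
- small_jar: Jar with a black lid, 48 mm across, 51 mm high; loose, leave alone. Origin: underside centre.
- silicone_pot: White pot with a green lid, 40 mm across, 30 mm high; loose, leave alone. Origin: underside centre.
- tip_tinner: Flat white tin with a red square on top, 47 mm across, 19 mm high; loose, leave alone. Origin: underside centre.
- usb_meter: Black stick-shaped meter with a metal plug, 24 x 64 x 11 mm, behind and left of the jig; loose, leave alone. Origin: underside centre.
Not all that is in view belongs to the job. What is shaped like the heat_sink but orange is not meant.

How it is judged (in metres and radians):
On the way:
1. the heat sink lies on its base on the plate, fins up (angle between heat_sink's own z axis and vertical below 0.1 rad and height (world z) of heel below 0.012 m), for 0.2 s.
At the end, for the whole second after the job is handed in: The heat sink lies at rest on its base, fins up (within 6 degrees), its centre within 4 mm of the seated place along both rails and its sides square to the rails within 5 degrees; the five loose bystanders stand within 15 mm of where they were (all of step 1 and x of heat_sink in the frame of jig between 0.041 and 0.049 m and y of heat_sink in the frame of jig between 0.041 and 0.049 m and (angle between the x axis of heat_sink and the x axis of jig, either way round below 0.09 rad or angle between the x axis of heat_sink and the y axis of jig, either way round below 0.09 rad) and linear speed of heat_sink below 0.01 m/s and distance of each of spare_sink, small_jar, silicone_pot, tip_tinner, usb_meter from where it was at the start of the episode below 0.015 m); the robot touches nothing.
It fails at once if the heat sink is lifted, carried, or tipped onto its fins or its side (the tipping edge of its base rises 10 mm off the plate) (height (world z) of heel above 0.018 m).
It fails at once if another thing on the bench is pushed away (15 mm) or knocked over (distance of any of spare_sink, small_jar, silicone_pot, tip_tinner, usb_meter from where it was at the start of the episode above 0.015 m or angle between any of spare_sink, small_jar, silicone_pot, tip_tinner, usb_meter's own z axis and vertical above 0.3 rad).
It also fails if it takes over 61 s, if anything falls off the work surface, if the arm or the gripper's body presses on something with over 40 N, if the wrist force passes 120 N, or if a joint passes its speed limit or range.

## Robot

A 7-joint arm with a two-finger parallel gripper is mounted at the origin on a cart in front of the work surface, level with it; the furniture and walls round the work are solid. World frame = base frame: x ahead of the robot, y to its left, z up, the work surface at z = 0. Lengths are in m, angles in degrees, forces in N, time in s.
With the tool pointing down it reaches from about 0.425 to 0.875 m from the base axis. Payload 4.7 kg.
Tool frame: the origin (TCP) lies between the finger pads; the fingertips stand 19 mm ahead of it and the grasp point (between the pads) is the TCP; x points along the fingers, z is the direction in which the jaws open and shut, and the axes are right-handed (so a half turn about x gives the same grasp; the last joint's range is limited). The gripper opens to 87 mm and grips with 3 to 60 N. Pads are 19 mm wide; open, the fingers measure 117 mm over their backs; the gripper's body (75 mm by 190 mm) begins 51 mm behind the grasp point.
Start: joints at [-76.026, 18.392, -4.016, 83.108, 1.295, 78.541, -3.26], TCP at [0.148, 0.633, 0.242] pointing down, gripper open.
Joint ranges: [-163.93, 163.93], [-17.29, 119.83], [-79.2, 71.16], [3.27, 140.29], [-89.18, 269.18], [5.43, 117.66], [-154.24, 154.24]. Speed limits (degrees/s): [147.25, 147.25, 180, 180, 180, 180, 180].

## Interface

Orientations are given as [roll, pitch, yaw] about the fixed x, y, z axes, in that order (R = Rz(yaw) Ry(pitch) Rx(roll)).
In Python, from cell import monitor, read_camera, camera_model, env, regions_of gives the robot as it stands. The module is installed in compiled form; this text tells all that it offers.
- The arm moves only by the tool step_arm, never from a script. Its argument "deltas" is a list of rows, each a list of 5 numbers: the gripper's target within -1 to 1 (fully open at 1, half-way at 0, shut at -1), then the shift along the tool's x, y, z in m, then the turn about the tool's x in degrees. A call has 1 to 12 rows; each row is the pose to reach, as a shift and turn from the pose commanded when the call began, along the tool's axes at that moment; what a row does not reach only later rows make up. A row lasts 1/8 s, in which the tool goes at most 62.5 mm and 10.7 degrees, less where a joint would pass 70% of its speed; a pose out of reach is approached as far as the arm can. A call with a gripper value outside its range is refused whole. The fingers move at their own pace and stop on an object; "newtons" is the grip in N (left out, the last holds). Time passes only in rows, so rows that repeat a pose let the fingers close. It gives the time, the measured TCP pose, the force and the opening at its end, in the units of the state.
- monitor.get_obs(): the state, without advancing time (a new reading comes with each control period).
- read_camera(name): name is "side" or "top" or "wrist"; returns (picture, depth): 384x512x3 uint8, red, green, blue; 384x512 float32, m along the optical axis (not along the pixel's ray), 0 where there is no reading.
- camera_model(name): a dict with "fx", "fy", "cx", "cy" (pixels), "xyz" and "attitude" of the camera in the world. Camera axes: x right, y down, z forward; pixel columns grow to the right and rows downward; lengths in m; the calibration is good to about 2 mm. A picture is of the moment at which its call begins: read the wrist's pose just before it. camera_model takes no time and is no camera call; for the wrist camera it gives the pose at the moment of the call.
- env.sign_off(): hands the job in, once; it reports no verdict.
Trained networks look in the newest picture that a camera, given by its name, has taken for a name from the list of things; names that differ only in an ending like _2 or _b are one class to them, and where a whole thing is asked for, a point or a joint stands for the part that bears it (a point fixed in the world has none). Each returns a list of dicts, best first, with "p" (0 to 1); they miss things now and then, are a little off and sometimes report something else, mostly with a low value. They report only what shows in the picture. A call takes as long as a camera call. They do not tell look-alikes from the thing itself.
- regions_of(camera, thing): "pixels" (384x512 bool, what is visible of it) and "pixel" ([column, row] in pixels, amid what is visible of it).
The state is a dict: "time_s": time; "qpos": joint angles; "joint_velocities": joint speeds; "effort": joint torques, N m; "tool_pos": TCP position; "tool_rot": TCP orientation; "force": force on the tool from outside, world axes, zero at the start; "wrist_torque": the same for the moment, N m; "grip_width": finger opening in m.
Only numpy, scipy, OpenCV 4.12 (cv2) and the standard library are available. Lean on these libraries where they do the work, as an engineer would, in place of code of your own. Each camera call takes 0.05 s, during which the arm holds its last target. There are 200 camera calls.

## Working session

There is one attempt and no reset: what is moved stays moved. The work goes in short steps, Python scripts to look and compute and a tool call to move; the robot and the scene stay as the last step left them, time stands still between calls to the robot, and variables do not carry over. Pictures are saved under pics/ and viewed, about 8 in all and at most 12, crops included, and the job is handed in when it is done.

Besides the shell and the picture viewer there is one more tool, called after "Emit:" as a command line: name --pt "numbers of a row" for each row, then --argument value for the rest. step_arm: Moves the arm, as the interface text tells. Its arguments: {"type":"object","properties":{"deltas":{"type":"array"},"newtons":{"type":"number"}},"required":["deltas"]}

```bash
mkdir -p pics
cat > h.py <<'E'
import numpy as np, cv2
from scipy.spatial.transform import Rotation as R
from cell import monitor, read_camera, camera_model, env, regions_of
def pts(cam, depth, mask=None):
    m=camera_model(cam); v,u=np.nonzero((depth>0) if mask is None else (mask&(depth>0)))
    d=depth[v,u]; c=np.c_[(u-m['cx'])/m['fx']*d,(v-m['cy'])/m['fy']*d,d]
    a=np.array(m['attitude'],float)
    M=a if a.shape==(3,3) else R.from_euler('xyz',a,degrees=True).as_matrix()
    return c@M.T+np.array(m['xyz']),u,v
E
python3 - <<'E'
from h import *
print(monitor.get_obs())
ims=[]
for c in ['side','top','wrist']:
    p,d=read_camera(c); print(c,camera_model(c)); ims.append(p)
    np.savez(f'{c}0.npz',p=p,d=d)
    P,u,v=pts(c,d); print(P.min(0),P.max(0),np.median(P[:,2]))
    if c!='wrist':
        for t in ['heat_sink','jig','spare_sink','small_jar','silicone_pot','tip_tinner','usb_meter']:
            for r in regions_of(c,t)[:3]:
                Q,_,_=pts(c,d,r['pixels']); print(c,t,round(r['p'],2),r['pixel'],np.median(Q,0).round(3),Q.min(0).round(3),Q.max(0).round(3))
cv2.imwrite('pics/a.png',cv2.cvtColor(np.vstack([np.hstack(ims[:2])]),cv2.COLOR_RGB2BGR)[:, :])
cv2.imwrite('pics/top.png',cv2.cvtColor(ims[1],cv2.COLOR_RGB2BGR));cv2.imwrite('pics/side.png',cv2.cvtColor(ims[0],cv2.COLOR_RGB2BGR))
E
```

```text
{'time_s': 0.0, 'qpos': array([-76.02586184,  18.43832811,  -4.01642508,  83.1749553 ,
         1.29573814,  78.54047461,  -3.25971542]), 'joint_velocities': array([-0.04397012, -0.09684714, -0.03278256, -0.00468597, -0.00702846,
       -0.01721504, -0.02201867]), 'effort': array([ 3.43779884e-04, -4.91285706e+01, -4.03736411e-01, -3.12531388e+01,
       -6.39723195e-02,  4.39381355e-02,  1.66227560e-04]), 'tool_pos': array([0.14798053, 0.63240048, 0.24046943]), 'tool_rot': array([-176.72993178,   89.89135324,  -99.89303927]), 'force': array([-0.91945315, -0.11347751,  0.44283867]), 'wrist_torque': array([ 0.00103828,  0.0277738 , -0.00524369]), 'grip_width': 0.08732271251940928}
side {'fx': 374.9394674948123, 'fy': 374.9394674948123, 'cx': 255.39220267841003, 'cy': 196.99456757380432, 'xyz': array([ 0.59633424, -0.7971102 ,  0.59930482]), 'attitude': array([-127.20840002,   -1.08773235,    4.26134103])}
[-1.69612508 -0.42912823 -0.76209367] [1.29249204 2.8250721  0.54116968] 0.003088258418998957
side heat_sink 0.88 [183.2, 263.6] [ 0.418 -0.284  0.032] [ 0.388 -0.298 -0.   ] [ 0.429
[... 1877 characters left out ...]
, 151.9] [ 0.732 -0.326  0.049] [ 0.711 -0.357  0.001] [ 0.757 -0.303  0.064]
top small_jar 0.23 [163.0, 255.4] [0.387 0.214 0.013] [ 0.365  0.191 -0.004] [0.407 0.238 0.031]
top tip_tinner 0.64 [343.2, 238.9] [ 0.446 -0.371  0.019] [ 0.427 -0.395  0.009] [ 0.465 -0.348  0.028]
top usb_meter 0.61 [177.0, 157.8] [0.695 0.182 0.011] [ 0.674  0.151 -0.005] [0.733 0.2   0.155]
wrist {'fx': 339.9081750110296, 'fy': 339.9081750110296, 'cx': 257.3393366496998, 'cy': 188.75675619080747, 'xyz': array([0.08327435, 0.64866403, 0.38492326]), 'attitude': array([ 1.65770775e+02, -7.51681806e-03,  7.68248956e+01])}
[-0.3855614  -0.31745956 -0.75944062] [0.7362324  1.46510776 0.3434547 ] -0.7471834671898008
```

View pics/top.png

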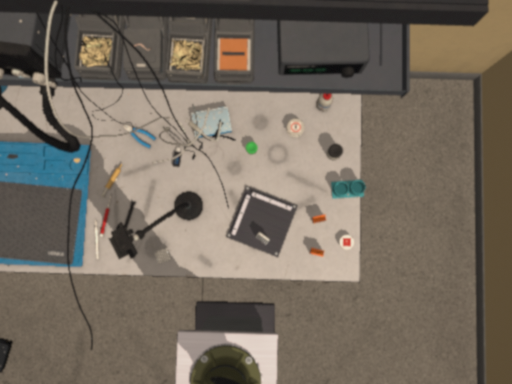

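View pics/side.png

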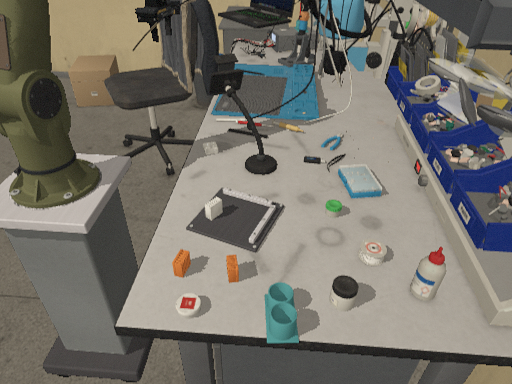

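The real heat sink is at about side (212,208) and top (262,237), pale and standing on the dark plate. Three things could be mistaken for it: two orange look-alikes at side (183,263) and (232,264), and the spare at side (211,147). A lamp stands between the arm and the jig at top (190,205), so next I measure the lamp's height and the jig pose.

Run:
```python
from h import *
for c in ['top','side']:
    z=np.load(c+'0.npz');p,d=z['p'],z['d'];P,u,v=pts(c,d)
    m=(P[:,0]>.3)&(P[:,0]<.75)&(P[:,1]>.03)&(P[:,1]<.5)&(P[:,2]>.03)&(P[:,2]<.6)
    print(c)
    for y in np.arange(.03,.5,.04):
        k=m&(P[:,1]>=y)&(P[:,1]<y+.04)
        if k.any(): print(y.round(2),P[k].min(0).round(3),P[k].max(0).round(3),k.sum())
o=monitor.get_obs();print(R.from_euler('xyz',o['tool_rot'],degrees=True).as_matrix().round(3))
z=np.load('side0.npz');p=z['p'];s=cv2.resize(p[180:255,170:300],None,fx=6,fy=6,interpolation=cv2.INTER_CUBIC)
cv2.imwrite('pics/crop.png',cv2.cvtColor(s,cv2.COLOR_RGB2BGR))
# plate / rails from top
c='top';z=np.load('top0.npz');p,d=z['p'],z['d'];P,u,v=pts(c,d)
g=p[v,u].astype(int).sum(1)
m=(P[:,0]>.37)&(P[:,0]<.65)&(P[:,1]>-.23)&(P[:,1]<.04)&(g<260)
r=cv2.minAreaRect(P[m][:,:2].astype(np.float32)*1000);print('dark',r)
for c in ['side']:
    r=regions_of(c,'heat_sink')
```

```text
top
0.03 [0.619 0.03  0.253] [0.735 0.07  0.556] 283
0.07 [0.645 0.07  0.297] [0.737 0.109 0.6  ] 210
0.11 [0.534 0.111 0.031] [0.747 0.15  0.474] 103
0.15 [0.497 0.15  0.082] [0.748 0.19  0.403] 172
0.19 [0.375 0.191 0.031] [0.748 0.229 0.507] 182
0.23 [0.383 0.23  0.096] [0.675 0.27  0.598] 328
0.27 [0.379 0.27  0.151] [0.749 0.31  0.599] 544
0.31 [0.376 0.31  0.157] [0.677 0.35  0.551] 445
0.35 [0.301 0.35  0.387] [0.75  0.39  0.543] 457
0.39 [0.64  0.39  0.391] [0.75  0.43  0.547] 223
0.43 [0.658 0.431 0.356] [0.7   0.47  0.407] 95
0.47 [0.679 0.47  0.333] [0.718 0.499 0.371] 78
side
0.03 [0.623 0.03  0.259] [0.69  0.07  0.463] 247
0.07 [0.648 0.07  0.295] [0.689 0.099 0.457] 257
0.11 [0.537 0.122 0.03 ] [0.75  0.15  0.449] 204
0.15 [0.502 0.15  0.077] [0.75  0.19  0.406] 306
0.19 [0.463 0.19  0.111] [0.749 0.23  0.417] 178
0.23 [0.387 0.23  0.103] [0.674 0.27  0.273] 425
0.27 [0.386 0.27  0.154] [0.75  0.31  0.422] 688
0.31 [0.462 0.31  0.165] [0.478 0.318 0.193] 21
0.35 [0.302 0.35  0.39 ] [0.321 0.359 0.401] 13
0.39 [0.662 0.41  0.381] [0.684 0.43  0.402] 31
0.43 [0.67  0.43  0.349] [0.697 0.469 0.393] 61
0.47 [0.695 0.47  0.326] [0.721 0.498 0.363] 32
[[ 0.    -0.974  0.228]
 [ 0.     0.228  0.974]
 [-1.    -0.     0.   ]]
dark ((508.0048828125, -97.22972106933594), (177.24046325683594, 174.4268341064453), 70.46981048583984)
```

View pics/crop.png

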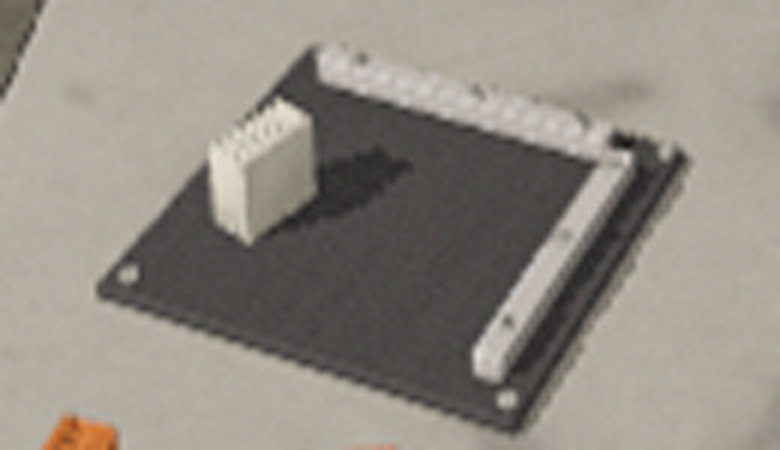

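Run:
```python
from h import *
A=[]
for c in ['top','side','wrist']:
    z=np.load(c+'0.npz');P,u,v=pts(c,z['d']) if c!='wrist' else pts(c,z['d']); A.append(P)
P=np.vstack(A)
m=(P[:,0]>-.1)&(P[:,0]<.7)&(P[:,1]>0.0)&(P[:,1]<.8)&(P[:,2]>.06)&(P[:,2]<1.2)
P=P[m]
k=np.floor(P[:,:2]/.05).astype(int)
print('rows x, cols y: max z cm / min z cm')
print('      '+' '.join(f'{y*5:6d}' for y in range(0,16)))
for i in range(-2,14):
    s=f'{i*5:4d}: '
    for j in range(0,16):
        q=P[(k==[i,j]).all(1)][:,2]
        s+=f'{q.min()*100:3.0f}-{q.max()*100:3.0f}' if len(q)>2 else '   .   '
    print(s)
p=np.load('wrist0.npz')['p'];cv2.imwrite('pics/w0.png',p[:,:,::-1])
```

```text
rows x, cols y: max z cm / min z cm
           0      5     10     15     20     25     30     35     40     45     50     55     60     65     70     75
 -10:    .      .      .      .      .      .      .      .      .      .      .      .      .      .      .      .   
  -5:    .      .      .      .      .      .      .      .      .      .      .      .      .      .      .      .   
   0:   8- 45  8- 31   .      .      .      .      .      .      .      .      .      .      .      .      .      .   
   5:   6- 45 29- 44   .      .      .      .      .      .      .      .    32- 34 29- 34   .      .      .      .   
  10:    .      .      .      .      .      .    26- 27   .      .      .    29- 34 22- 36 30- 34 22- 34 30- 31   .   
  15:    .      .      .      .      .      .    27- 32   .      .      .    29- 34 23- 36 31- 35 22- 34 32- 34   .   
  20:    .      .      .      .      .      .    31- 36   .      .      .      .      .      .    30- 34 29- 34   .   
  25:    .      .      .      .      .      .    36- 38 37- 39   .      .      .      .      .      .      .     
[... 254 characters left out ...]
      .      .      .    17- 24 15- 28 15- 48 44- 47   .      .      .      .      .      .      .      .   
  45:    .      .      .    13- 15 14- 19 18- 27 16- 51   .      .      .      .      .      .      .      .      .   
  50:  22- 23   .     6- 10  8- 15 14- 16   .    51- 55   .      .      .      .      .      .      .      .      .   
  55:  23- 25   .     6-  8  8-  9   .    56- 62 55- 56   .      .      .      .      .      .      .      .      .   
  60:  25- 28 33- 52   .      .    57- 71 60- 79 48- 55 44- 49 42- 44   .      .      .      .      .      .      .   
  65:  28- 56 28- 69 16- 69 12- 41 10- 81 79- 84 53- 55 43- 54 36- 44 34- 39   .      .      .      .      .      .
```

Emit:
step_arm --pt "-1 -0.05 0 0 0" --pt "-1 -0.1 0 0 0" --pt "-1 -0.14 0 0 0" --pt "-1 -0.14 -0.045 -0.038 0" --pt "-1 -0.14 -0.09 -0.076 0" --pt "-1 -0.14 -0.135 -0.114 0" --pt "-1 -0.14 -0.18 -0.152 0" --pt "-1 -0.14 -0.225 -0.19 0" --pt "-1 -0.14 -0.27 -0.228 0" --pt "-1 -0.14 -0.32 -0.267 0"

```text
time_s: 2.15
tool_pos: [0.399, 0.2992, 0.3819]
tool_rot: [-18.7, 89.9, 58.2]
force: [0.6, 0.1, -0.1]
grip_width: 0.002
```

Run:
```python
from h import *
P=np.vstack([pts(c,np.load(c+'0.npz')['d'])[0] for c in ['top','side']])
m=(P[:,0]>.35)&(P[:,0]<.68)&(P[:,1]>-.25)&(P[:,1]<0.06)&(P[:,2]>.065)&(P[:,2]<.5)
Q=P[m];k=np.floor(Q/.03).astype(int)
for a in np.unique(k,axis=0): print((a*3).tolist(),(k==a).all(1).sum(),end='; ')
```

```text
[51, -3, 21] 7; [51, 0, 21] 5; [54, -3, 21] 2; [54, 0, 21] 40; [57, 0, 21] 17; [57, 0, 24] 28; [60, 0, 24] 34; [60, 3, 24] 13; [63, 3, 24] 19; [63, 3, 27] 33; [66, 0, 45] 3; [66, 0, 48] 9; [66, 3, 27] 15; [66, 3, 30] 8;
```

Emit:
step_arm --pt "-1 0 -0.02 -0.05 0" --pt "-1 0 -0.04 -0.1 1" --pt "-1 0 -0.06 -0.15 2" --pt "-1 0 -0.08 -0.2 3" --pt "-1 0 -0.1 -0.25 4" --pt "-1 0.03 -0.12 -0.3 5" --pt "-1 0.06 -0.14 -0.35 6" --pt "-1 0.08 -0.151 -0.376 6" --pt "-1 0.08 -0.151 -0.376 6" --pt "-1 0.08 -0.151 -0.376 6"

```text
time_s: 3.4
tool_pos: [0.46, -0.0987, 0.3021]
tool_rot: [-29.5, 89.9, 41.4]
force: [-0.3, 0.0, 0.5]
grip_width: 0.0002
```

```bash
cat >> h.py <<'E'
def look(name):
    o=monitor.get_obs(); m=camera_model('wrist'); p,d=read_camera('wrist')
    np.savez(name+'.npz',p=p,d=d); cv2.imwrite(f'pics/{name}.png',p[:,:,::-1])
    M=R.from_euler('xyz',o['tool_rot'],degrees=True).as_matrix()
    print(o['time_s'],o['tool_pos'].round(4),'toolz yaw',np.degrees(np.arctan2(M[1,2],M[0,2])).round(2),'force',o['force'].round(1))
    return p,d,pts('wrist',d),o
E
python3 - <<'E'
from h import *
p,d,(P,u,v),o=look('w1')
for t in ['jig','heat_sink']:
  for r in regions_of('wrist',t):
    Q,_,_=pts('wrist',d,r['pixels']);print(t,r['p'],r['pixel'],Q.min(0).round(4),Q.max(0).round(4))
    if t=='jig' : np.save('jigmask.npy',r['pixels']) if r['p']>.3 else 0
E
```

```text
3.4 [ 0.46   -0.0987  0.3021] toolz yaw 70.9 force [-0.3  0.   0.5]
jig 0.83 [269.3, 166.7] [ 0.3931 -0.1926 -0.0017] [0.5678 0.0137 0.3598]
heat_sink 0.88 [252.7, 156.4] [ 0.4322 -0.1211  0.0072] [ 0.4685 -0.0795  0.05  ]
```

View pics/w1.png

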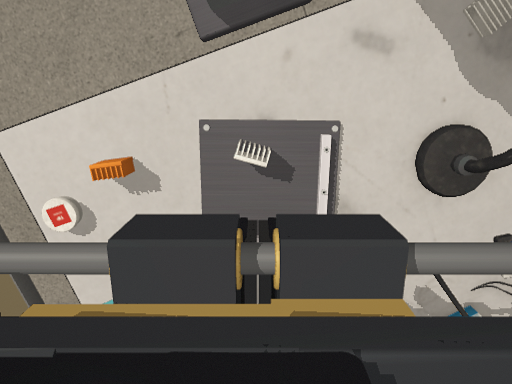

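Run:
```python
from h import *
z=np.load('w1.npz');p,d=z['p'],z['d'];P,u,v=pts('wrist',d)
g=p[v,u].astype(int).sum(1)
roi=(u>180)&(u<360)&(v>100)&(v<212)
pl=roi&(g<230)&(P[:,2]<.013)&(P[:,2]>.003)
print('plate z',np.median(P[pl][:,2]),pl.sum())
yaw=-19.1
def axes(yaw):
    a=np.radians(yaw);return np.array([[np.cos(a),np.sin(a)],[-np.sin(a),np.cos(a)]])
# plate left/top edge lines from mask image
mask=np.zeros(d.shape,np.uint8);mask[v[pl],u[pl]]=1
# right edge (jig y=-90): leftmost dark pixel per row; near edge (x=-90): topmost per col
H=np.zeros(d.shape+(3,));H[v,u]=P
L=np.array([H[r,np.nonzero(mask[r])[0].min()] for r in range(128,205)])
T=np.array([H[np.nonzero(mask[:,c])[0].min(),c] for c in range(212,325)])
vx,vy,x0,y0=cv2.fitLine(L[:,:2].astype(np.float32),cv2.DIST_HUBER,0,.001,.001).ravel();print('right edge yaw',np.degrees(np.arctan2(-vy*np.sign(-vx),abs(vx))),vx,vy,x0,y0)
tx,ty,a0,b0=cv2.fitLine(T[:,:2].astype(np.float32),cv2.DIST_HUBER,0,.001,.001).ravel();print('near edge',tx,ty,a0,b0,np.degrees(np.arctan2(-tx*np.sign(ty),abs(ty))))
rail=roi&(g>400)&(u>308)&(v<212)&(P[:,2]>.014)&(P[:,2]<.026)
print('rail rect',cv2.minAreaRect(P[rail][:,:2].astype(np.float32)*1000),np.median(P[rail][:,2]))
ex=np.array([vx,vy])*np.sign(vx); yaw=np.degrees(np.arctan2(ex[1],ex[0]))
A=axes(yaw); print('yaw',yaw)
right=(A[1]@[x0,y0]); near=A[0]@[a0,b0]
inner=np.percentile(P[rail][:,:2]@A[1],[2,98])
print('right edge y',right,'rail y',inner-right,'expect .155 .167')
yc=(right+.09+inner[0]-.065)/2 ; c=A.T@np.array([near+.09,yc]);print('jig centre',c)
s=roi&(g>300)&(u>220)&(u<290)&(P[:,2]>.030)&(P[:,2]<.06)
q=(P[s][:,:2]-c)@A.T*1000
print('sink rect in jig mm',cv2.minAreaRect(q.astype(np.float32)),P[s][:,2].max(),q.min(0),q.max(0))
t=roi&(g>300)&(u>220)&(u<290)&(P[:,2]>.044);q=(P[t][:,:2]-c)@A.T*1000;print('top',cv2.minAreaRect(q.astype(np.float32)),t.sum())
```

```text
plate z 0.008214296900211165 1168Traceback (most recent call last):
  File "<stdin>", line 14, in <module>
    return umr_minimum(a, axis, None, out, keepdims, initial, where)
ValueError: zero-size array to reduction operation minimum which has no identity
```

```bash
cat > fit.py <<'E'
from h import *
z=np.load('w1.npz');p,d=z['p'],z['d'];P,u,v=pts('wrist',d)
g=p[v,u].astype(int).sum(1)
roi=(u>180)&(u<360)&(v>100)&(v<212)
def axes(yaw):
    a=np.radians(yaw);return np.array([[np.cos(a),np.sin(a)],[-np.sin(a),np.cos(a)]])
pl=roi&(g<340)&(P[:,2]<.014)&(P[:,2]>.003)
mask=np.zeros(d.shape,np.uint8);mask[v[pl],u[pl]]=1
mask=cv2.morphologyEx(mask,cv2.MORPH_OPEN,np.ones((5,5)))
H=np.zeros(d.shape+(3,));H[v,u]=P
L=np.array([H[r,np.nonzero(mask[r])[0].min()] for r in range(130,205)])
T=np.array([H[np.nonzero(mask[:,c])[0].min(),c] for c in range(215,320)])
vx,vy,x0,y0=cv2.fitLine(L[:,:2].astype(np.float32),cv2.DIST_HUBER,0,.001,.001).ravel()
tx,ty,a0,b0=cv2.fitLine(T[:,:2].astype(np.float32),cv2.DIST_HUBER,0,.001,.001).ravel()
y1=np.degrees(np.arctan(vy/vx));y2=np.degrees(np.arctan(-tx/ty));print('yaws',y1,y2)
rail=roi&(g>400)&(u>308)&(P[:,2]>.014)&(P[:,2]<.026)
print('rail rect',cv2.minAreaRect(P[rail][:,:2].astype(np.float32)*1000),np.median(P[rail][:,2]),rail.sum())
A=axes((y1+y2)/2)
right=(A[1]@[x0,y0]); near=A[0]@[a0,b0]
inner=np.percentile(P[rail][:,:2]@A[1],[2,98])
print('rail y from right edge',inner-right,'expect .155 .167')
c=A.T@np.array([near+.09,(right+.09+inner[0]-.065)/2]);print('jig centre',c)
s=roi&(g>300)&(u>220)&(u<290)&(P[:,2]>.020)&(P[:,2]<.06)
q=(P[s][:,:2]-c)@A.T*1000
print('sink rect',cv2.minAreaRect(q.astype(np.float32)),P[s][:,2].max(),q.min(0),q.max(0))
t=roi&(g>300)&(u>220)&(u<290)&(P[:,2]>.044);q=(P[t][:,:2]-c)@A.T*1000;print('top',cv2.minAreaRect(q.astype(np.float32)),t.sum())
E
python3 fit.py
```

```text
yaws -19.569267 -19.808802
rail rect ((509.4427795410156, -24.360332489013672), (11.840046882629395, 101.51214599609375), 70.40541076660156) 0.020111316980594457 756
rail y from right edge [0.15334155 0.1647701 ] expect .155 .167
jig centre [ 0.508394  -0.0982895]
sink rect ((-53.027713775634766, -21.908754348754883), (39.689842224121094, 20.241506576538086), 75.09513854980469) 0.05035885238891363 [-67.54619582 -43.10475785] [-38.84495886  -0.80336731]
top ((-53.051795959472656, -21.908329010009766), (39.71712875366211, 20.1980037689209), 75.23757934570312) 303
```

The sink stands fin tips towards the robot at jig (-53, -22) mm, turned -15° to the jig. The jig centre is (0.508, -0.098) with yaw -19.6°. I now go behind the fin tips with the fingers shut, aligned with the sink.

Emit:
step_arm --pt "-1 0 0.02 0.002 8" --pt "-1 0 0.0386 0.003 15.5" --pt "-1 0.05 0.0386 0.003 15.5" --pt "-1 0.1 0.0386 0.003 15.5" --pt "-1 0.15 0.0386 0.003 15.5" --pt "-1 0.2 0.0386 0.003 15.5" --pt "-1 0.225 0.0386 0.003 15.5" --pt "-1 0.242 0.0386 0.003 15.5" --pt "-1 0.242 0.0386 0.003 15.5" --pt "-1 0.242 0.0386 0.003 15.5"

```text
time_s: 4.8
tool_pos: [0.4251, -0.0838, 0.0604]
tool_rot: [-48.8, 89.9, 6.6]
force: [-0.3, -0.8, 0.8]
grip_width: 0.0008
```

Run:
```python
from h import *
o=monitor.get_obs();M=R.from_euler('xyz',o['tool_rot'],degrees=True).as_matrix()
n=-M[:,1];print(o['tool_pos'],M.round(3).tolist(),np.degrees(np.arctan2(n[1],n[0])))
d=(np.array([.4510,-.1012])-o['tool_pos'][:2]);print('ahead',d@n[:2],'side(z)',d@M[:2,2])
p,_=read_camera('side');cv2.imwrite('pics/s2.png',cv2.resize(p[130:260,120:320],None,fx=4,fy=4)[:,:,::-1])
```

```text
[ 0.42509988 -0.08380599  0.06043895] [[0.001, -0.823, 0.568], [0.0, 0.568, 0.823], [-1.0, -0.001, 0.001]] -34.604940106417025
ahead 0.03119635946151687 side(z) 0.0003922327777477457
```

View pics/s2.png

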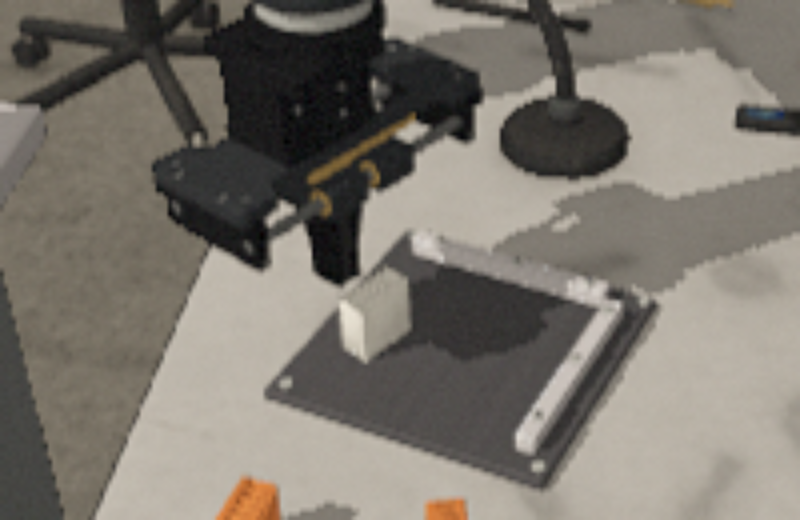

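The closed fingers stand behind the fin-tip face at crop (335,275), with the sink still upright at (375,315). I push slowly along -y of the tool.

Emit:
step_arm --pt "-1 0 -0.005 0 0" --pt "-1 0 -0.009 0 0" --pt "-1 0 -0.012 0 0" --pt "-1 0 -0.014 0 0" --pt "-1 0 -0.016 0 0" --pt "-1 0 -0.018 0 0" --pt "-1 0 -0.02 0 0" --pt "-1 0 -0.022 0 0" --pt "-1 0 -0.024 0 0" --pt "-1 0 -0.026 0 0" --pt "-1 0 -0.028 0 0" --pt "-1 0 -0.028 0 0"

```text
time_s: 6.35
tool_pos: [0.4474, -0.1002, 0.0596]
tool_rot: [-80.8, 90.0, -25.5]
force: [-0.0, -0.3, 0.2]
grip_width: 0.0005
```

```bash
cat > s.py <<'E'
from h import *
import sys
from fitc import *
p,d=read_camera('side');P,u,v=pts('side',d)
g=p[v,u].astype(int).sum(1);q=(P[:,:2]-C)@A.T*1000
s=(q[:,0]>-75)&(q[:,0]<63)&(q[:,1]>-75)&(q[:,1]<63)&(g>330)&(P[:,2]>.012)&(P[:,2]<.06)
print('side: sink jig',q[s].min(0).round(),q[s].max(0).round(),'z',np.percentile(P[s][:,2],[5,50,98]).round(4),s.sum())
if len(sys.argv)>1: cv2.imwrite(f'pics/{sys.argv[1]}.png',cv2.resize(p[130:260,120:320],None,fx=4,fy=4)[:,:,::-1])
E
cat > fitc.py <<'E'
import numpy as np
C=np.array([.5084,-.0983]);_a=np.radians(-19.65);A=np.array([[np.cos(_a),np.sin(_a)],[-np.sin(_a),np.cos(_a)]])
E
python3 s.py s3
```

```text
side: sink jig [-68. -57.] [55. 63.] z [0.0134 0.0261 0.0318] 317
```

View pics/s3.png

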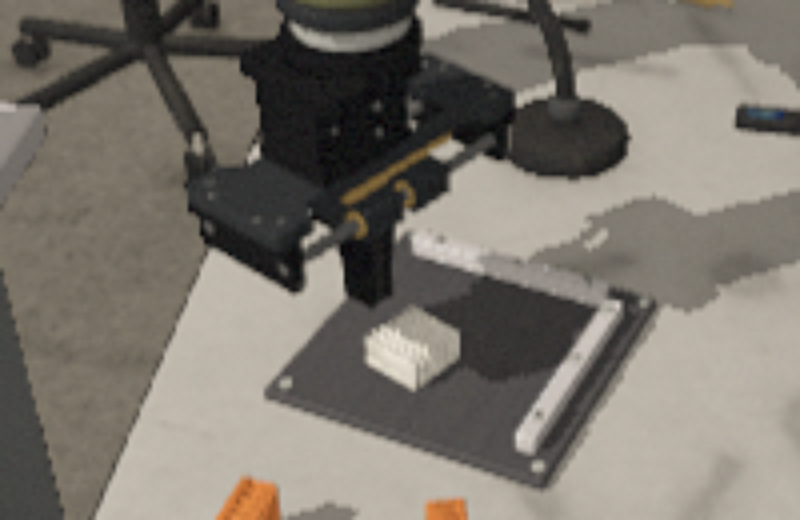

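The sink lies on its base with the fins up at crop (412,347). Next I measure its pose.

```bash
cat > s.py <<'E'
from h import *
import sys
from fitc import *
def sink(cam):
    p,d=read_camera(cam);P,u,v=pts(cam,d)
    g=p[v,u].astype(int).sum(1);q=(P[:,:2]-C)@A.T*1000
    s=(np.abs(q)<75).all(1)&(g>280)&(P[:,2]>.022)&(P[:,2]<.035)
    im=np.zeros(d.shape,np.uint8);im[v[s],u[s]]=1
    n,l,st,_=cv2.connectedComponentsWithStats(cv2.morphologyEx(im,cv2.MORPH_CLOSE,np.ones((3,3))))
    k=1+st[1:,4].argmax();s&=l[v,u]==k
    print(cam,'n',s.sum(),'z98',np.percentile(P[s][:,2],98).round(4),'rect jig',cv2.minAreaRect(q[s].astype(np.float32)))
    return p
for c in sys.argv[1].split(','):
    p=sink(c)
    if len(sys.argv)>2: cv2.imwrite(f'pics/{sys.argv[2]}.png',cv2.resize(p[130:260,120:320],None,fx=4,fy=4)[:,:,::-1] if c=='side' else p[:,:,::-1])
E
python3 s.py side,wrist
```

```text
side n 224 z98 0.0321 rect jig ((-21.029632568359375, -29.39518928527832), (40.292808532714844, 41.628761291503906), 73.50187683105469)
wrist n 53 z98 0.0234 rect jig ((-57.17512512207031, 69.8093032836914), (6.8847808837890625, 5.951274871826172), 53.4471435546875)
```

Emit:
step_arm --pt "-0.54 0 0.003 -0.008 -8" --pt "-0.54 0 0.003 -0.008 -15" --pt "-0.54 0 0.003 -0.008 -15" --pt "-0.54 0.015 0.003 -0.008 -15" --pt "-0.54 0.0286 0.003 -0.008 -15" --pt "-0.54 0.0286 0.003 -0.008 -15"

```text
time_s: 7.25
tool_pos: [0.4387, -0.105, 0.0293]
tool_rot: [119.9, 89.8, -169.8]
force: [-0.4, -0.8, 0.0]
grip_width: 0.0199
```

```bash
cat > t.py <<'E'
from h import *
from fitc import *
o=monitor.get_obs();M=R.from_euler('xyz',o['tool_rot'],degrees=True).as_matrix()
print(o['time_s'],'tcp jig mm',((o['tool_pos'][:2]-C)@A.T*1000).round(1),'z',o['tool_pos'][2].round(4),'push dir in jig deg',np.degrees(np.arctan2(-M[1,1],-M[0,1]))+19.65,'F jig',(A@o['force'][:2]).round(1),o['force'][2].round(1),o['grip_width'])
E
python3 t.py; python3 s.py side
```

```text
7.25 tcp jig mm [-63.4 -29.8] z 0.0293 push dir in jig deg -0.060044005692486024 F jig [-0.1 -0.8] 0.0 0.019859864081367175
side n 223 z98 0.0319 rect jig ((-20.85759735107422, -29.854812622070312), (40.89138412475586, 41.81517791748047), 75.47516632080078)
```

Emit:
step_arm --pt "-0.54 -0.002 -0.008 0 0" --pt "-0.54 -0.002 -0.015 0 0" --pt "-0.54 -0.002 -0.021 0 0" --pt "-0.54 -0.002 -0.027 0 0" --pt "-0.54 -0.002 -0.033 0 0" --pt "-0.54 -0.002 -0.039 0 0" --pt "-0.54 -0.002 -0.046 0 0" --pt "-0.54 -0.002 -0.053 0 0" --pt "-0.54 -0.002 -0.06 0 0" --pt "-0.54 -0.002 -0.066 0 0" --pt "-0.54 -0.002 -0.07 0 0" --pt "-0.54 -0.002 -0.07 0 0"

```text
time_s: 8.8
tool_pos: [0.5065, -0.1288, 0.033]
tool_rot: [-107.5, 90.0, -37.2]
force: [-0.8, -0.3, -0.0]
grip_width: 0.02
```

```bash
python3 t.py; python3 s.py side
```

```text
8.8 tcp jig mm [  8.4 -29.4] z 0.033 push dir in jig deg -0.02223973841703497 F jig [-0.7 -0.5] -0.0 0.02002157852763721
side n 331 z98 0.0318 rect jig ((48.5869140625, -8.361198425292969), (52.483306884765625, 128.77987670898438), 0.15072110295295715)
```

Emit:
step_arm --pt "-0.54 0 -0.002 0 0" --pt "-0.54 0 -0.004 0 0" --pt "-0.54 0 -0.006 0 0" --pt "-0.54 0 -0.008 0 0" --pt "-0.54 0 -0.01 0 0" --pt "-0.54 0 -0.01 0 0"

```text
time_s: 9.6
tool_pos: [0.5108, -0.1303, 0.0319]
tool_rot: [87.8, 89.3, 158.1]
force: [-12.7, 4.1, 10.3]
grip_width: 0.0202
```

```bash
python3 t.py; sed -i 's/P\[:,2\]>.022/P[:,2]>.0265/' s.py; python3 s.py side s4
```

```text
9.6 tcp jig mm [ 13.  -29.4] z 0.0319 push dir in jig deg 0.004676028290624856 F jig [-13.4  -0.4] 10.3 0.0201756712641675
side n 188 z98 0.032 rect jig ((45.848140716552734, -24.51235008239746), (41.606693267822266, 40.238502502441406), 85.82190704345703)
```

View pics/s4.png

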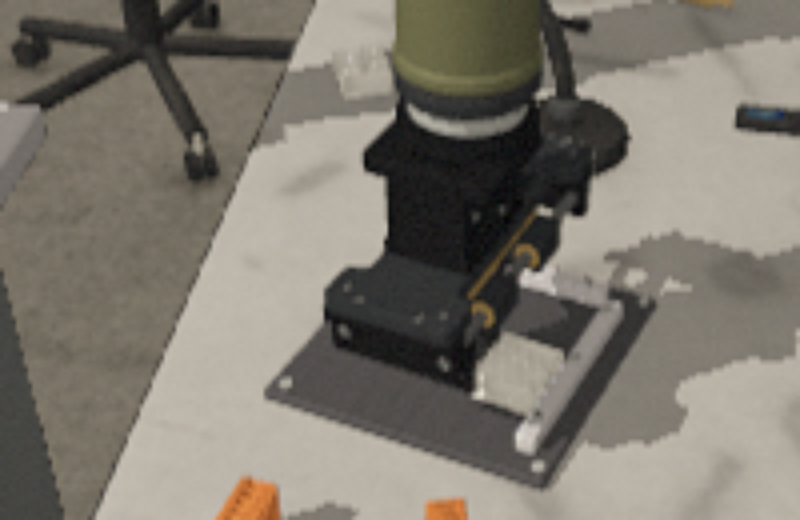

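The sink sits against the back rail, with 13 N at the contact. I back off, lift, and go round to its right side with the fingers shut.

Emit:
step_arm --pt "-0.54 0 0.01 0 0" --pt "-0.54 0 0.018 0 0" --pt "-0.54 -0.04 0.018 0 0" --pt "-1 -0.05 0.0 -0.02 0" --pt "-1 -0.05 -0.0266 -0.0506 0" --pt "-1 -0.05 -0.0266 -0.0506 0" --pt "-1 -0.02 -0.0266 -0.0506 0" --pt "-1 0.001 -0.0266 -0.0506 0" --pt "-1 0.001 -0.0266 -0.0506 0"

```text
time_s: 10.78
tool_pos: [0.5219, -0.1875, 0.0302]
tool_rot: [97.5, 89.8, 167.8]
force: [0.7, 0.1, 0.3]
grip_width: 0.0004
```

```bash
python3 t.py; python3 s.py side
```

```text
10.775 tcp jig mm [ 42.7 -79.4] z 0.0302 push dir in jig deg 0.013008764754477653 F jig [0.6 0.3] 0.3 0.0003727044165871406
side n 49 z98 0.0319 rect jig ((60.4675407409668, -25.385940551757812), (10.336438179016113, 40.063961029052734), 0.6139434576034546)
```

Emit:
step_arm --pt "-1 -0.002 -0.002 0.008 0" --pt "-1 -0.002 -0.002 0.016 0" --pt "-1 -0.002 -0.002 0.022 0" --pt "-1 -0.002 -0.002 0.028 0" --pt "-1 -0.002 -0.002 0.035 0" --pt "-1 -0.002 -0.002 0.042 0" --pt "-1 -0.002 -0.002 0.049 0" --pt "-1 -0.002 -0.002 0.056 0" --pt "-1 -0.002 -0.002 0.063 0" --pt "-1 -0.002 -0.002 0.07 0" --pt "-1 -0.002 -0.002 0.076 0" --pt "-1 -0.002 -0.002 0.08 0"

```text
time_s: 12.32
tool_pos: [0.5526, -0.1133, 0.0339]
tool_rot: [5.7, 90.0, 76.0]
force: [-1.1, -0.7, -0.0]
grip_width: 0.0003
```

```bash
python3 t.py; python3 s.py side
```

```text
12.325 tcp jig mm [46.6  0.7] z 0.0339 push dir in jig deg 0.00939334780766643 F jig [-0.8 -1. ] -0.0 0.0003422445038714233
side n 39 z98 0.0325 rect jig ((58.32000732421875, 30.023475646972656), (12.691990852355957, 38.96798324584961), 5.70774507522583)
```

Slow final press on the left rail.

Emit:
step_arm --pt "-1 0 0 0.003 0" --pt "-1 0 0 0.006 0" --pt "-1 0 0 0.009 0" --pt "-1 0 0 0.012 0" --pt "-1 0 0 0.014 0" --pt "-1 0 0 0.015 0" --pt "-1 0 0 0.015 0"

```text
time_s: 13.25
tool_pos: [0.5574, -0.0999, 0.034]
tool_rot: [-99.8, 90.0, -29.5]
force: [-0.2, -0.1, -0.1]
grip_width: 0.0006
```

```bash
python3 t.py; python3 s.py side
```

```text
13.25 tcp jig mm [46.7 15. ] z 0.034 push dir in jig deg -0.02130996107456795 F jig [-0.1 -0.2] -0.1 0.0005770575779440163
side n 40 z98 0.0319 rect jig ((61.935176849365234, 45.10792541503906), (14.831560134887695, 39.318603515625), 22.075681686401367)
```

Emit:
step_arm --pt "-1 0 0 0.002 0" --pt "-1 0 0 0.004 0" --pt "-1 0 0 0.006 0" --pt "-1 0 0 0.006 0"

```text
time_s: 13.8
tool_pos: [0.5575, -0.0997, 0.034]
tool_rot: [176.9, 89.6, -113.0]
force: [-4.1, -9.6, 2.7]
grip_width: 0.0002
```

```bash
python3 t.py; python3 s.py side s5
```

```text
13.8 tcp jig mm [46.7 15.2] z 0.034 push dir in jig deg -0.20139894704952255 F jig [ -0.7 -10.4] 2.7 0.00017164245999784034
side n 43 z98 0.0315 rect jig ((57.91386413574219, 44.925506591796875), (12.647068977355957, 39.899925231933594), 4.054040908813477)
```

View pics/s5.png

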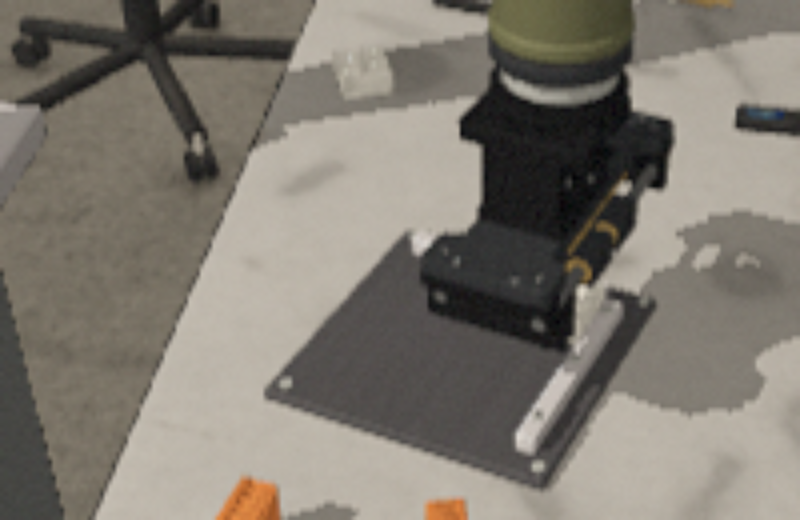

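The sink is against the left rail, with 10 N at the contact. Now I re-press it towards the back rail from the near side.

Emit:
step_arm --pt "-1 0 0 -0.01 0" --pt "-1 0 0 -0.02 0" --pt "-1 -0.045 0 -0.025 0" --pt "-1 -0.05 0.03 -0.02 0" --pt "-1 -0.05 0.055 0.021 0" --pt "-1 -0.05 0.055 0.021 0" --pt "-1 -0.02 0.055 0.021 0" --pt "-1 0.001 0.055 0.021 0" --pt "-1 0.001 0.055 0.021 0"

```text
time_s: 14.98
tool_pos: [0.5135, -0.0564, 0.0317]
tool_rot: [121.6, 89.8, -168.1]
force: [0.6, -0.1, 0.2]
grip_width: 0.0004
```

```bash
python3 t.py; python3 s.py side
```

```text
14.975 tcp jig mm [-9.3 41.2] z 0.0317 push dir in jig deg -0.04602019593203366 F jig [0.6 0.1] 0.2 0.00041538037304386996
side n 170 z98 0.0324 rect jig ((44.59577178955078, 44.620304107666016), (39.4613037109375, 42.326011657714844), 1.0341700315475464)
```

Already at jig (44.6, 44.6) mm and about 1° off square. One gentle press home follows, then retreat.

Emit:
step_arm --pt "-1 0 -0.008 0 0" --pt "-1 0 -0.014 0 0" --pt "-1 0 -0.018 0 0" --pt "-1 0 -0.021 0 0" --pt "-1 0 -0.024 0 0" --pt "-1 0 -0.026 0 0" --pt "-1 0 -0.026 0 0"

```text
time_s: 15.9
tool_pos: [0.5348, -0.0629, 0.032]
tool_rot: [90.1, 89.4, 160.4]
force: [-10.6, 3.6, 8.1]
grip_width: 0.0005
```

Emit:
step_arm --pt "-1 0 0.01 0 0" --pt "-1 0 0.03 0 0" --pt "-1 -0.05 0.05 0 0" --pt "-1 -0.1 0.07 0 0" --pt "-1 -0.15 0.07 0 0" --pt "-1 -0.2 0.05 0 0" --pt "-1 -0.25 0.02 0 0" --pt "-1 -0.25 0 0 0" --pt "-1 -0.25 -0.05 0 0" --pt "-1 -0.25 -0.09 0 0" --pt "-1 -0.25 -0.09 0 0" --pt "-1 -0.25 -0.09 0 0"

```text
time_s: 17.4
tool_pos: [0.6234, -0.0951, 0.2828]
tool_rot: [125.6, 90.0, -164.1]
force: [1.2, -0.4, -0.1]
grip_width: 0.0007
```

```bash
python3 t.py; python3 s.py side,wrist f
python3 - <<'E'
from h import *
for c,t in [('side','spare_sink'),('side','small_jar'),('side','silicone_pot'),('side','tip_tinner'),('side','usb_meter')]:
    p,d=read_camera(c) if t=='spare_sink' else (p,d)
    for r in regions_of(c,t)[:1]:
        Q,_,_=pts(c,d,r['pixels']);print(t,round(r['p'],2),np.median(Q,0).round(3))
cv2.imwrite('pics/s6.png',cv2.resize(p[130:260,120:320],None,fx=4,fy=4)[:,:,::-1])
E
```

```text
17.4 tcp jig mm [107.2  41.7] z 0.2828 push dir in jig deg -0.05248281435081381 F jig [1.3 0. ] -0.1 0.0006707928663538805
side n 169 z98 0.0321 rect jig ((46.41782760620117, 45.034828186035156), (39.22170639038086, 42.994319915771484), 1.3296130895614624)
wrist n 71 z98 0.0301 rect jig ((43.098297119140625, 26.14044761657715), (1.2917792797088623, 39.7986946105957), 89.3719482421875)
spare_sink 0.56 [0.393 0.206 0.02 ]
small_jar 0.84 [ 0.736 -0.342  0.048]
silicone_pot 0.58 [ 0.745 -0.069  0.03 ]
tip_tinner 0.94 [ 0.452 -0.377  0.021]
usb_meter 0.7 [0.711 0.178 0.013]
```

View pics/s6.png

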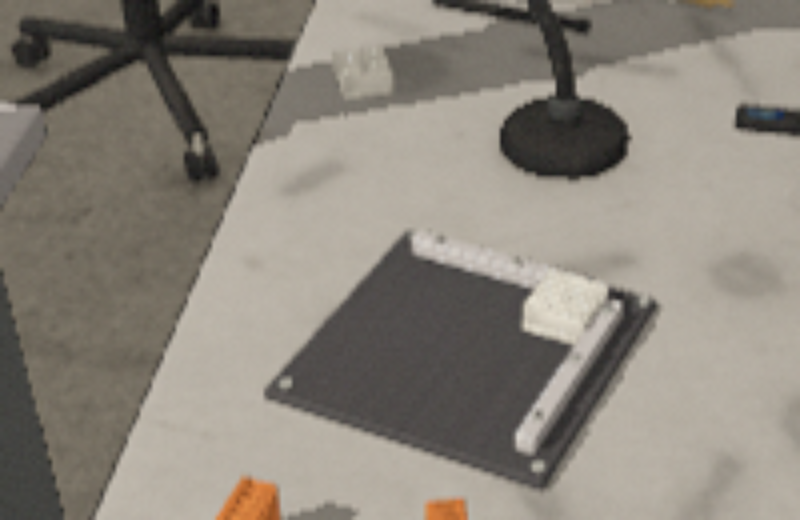

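View pics/f.png

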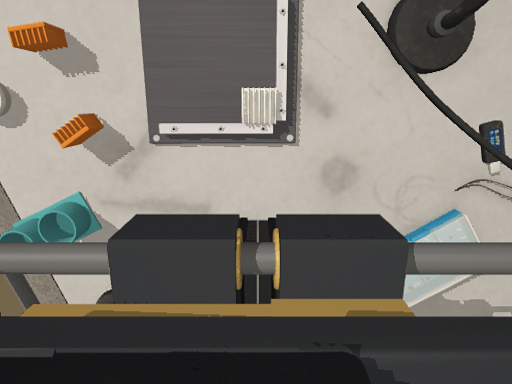

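Both views show the sink flush in the corner, at wrist (261,106), touching both rails. The bystanders have not moved and nothing is touching the robot.

```bash
python3 -c "
from cell import env; print(env.sign_off())"
```

```text
the job is handed in; nothing more can be done
None
```

The heat sink now lies on its base, fins up, in the corner against both stop rails, and the job is handed in after about 17.5 s of the 61 s allowed. I tipped it with shut fingertips on its fin tips. I then pushed it against the back rail (13 N) and the left rail (10 N), and pressed it once more to the back rail (11 N). It was never gripped or picked up.

**Position:** the side camera put its centre at jig (46.4, 45.0) mm, about 1.3° off square. The target is (45, 45) with a 4 mm tolerance. The wrist picture shows it flush with both rails.

**Bystanders:** all five measured within about 1 mm of where they started, and the gripper was well clear, about 25 cm above.

**Check that failed:** the last numeric fit from the wrist camera picked up only 71 points at one edge, so I ignored it and relied on the side camera and the picture. The side camera reads heights about 4 mm too high.

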